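# Clear the tool tray and put the screwdriver away

### The job

The green lever has been left lying across the two black rests of the pull-out tool tray: first move it into the open yellow bin that stands on the bench beside the tray. Then draw the red screwdriver out of its leaning tube and lay it in the tray's two rests, the handle in the wide rest and the blade in the narrow one, and finally push the tray fully home into its bay with the screwdriver still lying in its rests. Leave the oil bottle and the small steel housing where they are.

Things in the scene. Friction and masses are not known exactly. Their poses are not given: they have to be found in the camera images.
- bay: Fixed low bay, a grey sheet-metal box 210 long (x) x 260 wide x 125 high, open at its front (-x), inside 240 wide and 115 high; a small grey bin stands on the back half of its roof, up to 180 high. Origin: bottom centre of its open front, on the bench; +x points into the bay, the way the tray slides, roughly away from the robot; z up.
- tray (a joint): Travel (m) of the tool tray along the bay's +x: 0 = right out (as at the start), 0.170 = fully home; about 2 N of friction. A grey plate 150 long x 230 wide, upper face 20 above the bench, with a blue front panel 230 wide, 10 thick, top edge 52 above the bench. The panel's front face is 190 in front of the bay's opening when out, 20 when home.
- tray_front (a point): Centre of the front (-x) face of the tray's blue front panel, 35 above the bench; push here towards +x. Axes as the bay's.
- wide_rest (a point): On the tray, 65 behind the panel's front face: the wide black rest, a U notch 36 wide (x) between two cheeks 14 thick, 16 long (y), notch floor 46 and cheek tops 64 above the bench. The point is in mid notch, 60 above the bench, where the axis of the handle must come to lie, along the bay's y. Axes as the bay's.
- narrow_rest (a point): On the tray, 84 from wide_rest towards the bay's +y: the narrow black rest, a U notch 22 wide (x) between two cheeks 14 thick, 12 long (y), notch floor 55 and cheek tops 64 above the bench. The point is in mid notch, 60 above the bench, where the axis of the blade must come to lie. Axes as the bay's.
- lever: Green cast lever, about 0.3 kg, 146 long (x): a bar 22 wide (y) and 18 high, with a round boss 34 in diameter and 24 high near each end, 56 from the middle. Origin: centre of its underside, z up. At the start it lies across the cheek tops of both rests, roughly along the bay's y.
- holder: Fixed tool holder: blue foot plate 110 x 90 x 12 with an aluminium tube, 34 outside and 20 inside diameter, rising from above the origin and leaning 20 degrees from vertical towards the holder's +x. Origin: on the bench below the foot of the tube; z up.
- holder_mouth (a point): Centre of the tube's upper rim, 121 above the bench and 40 along the holder's +x from its origin. Axes as the holder's (not tilted).
- driver: Screwdriver, red and black handle, 200 long, 0.15 kg: round handle 28 in diameter, 95 long; round steel blade 10 in diameter, 105 long. Origin: on the axis where the blade leaves the handle; +z runs to the handle's end, -z to the tip. At the start the blade is in the tube and the handle sits on the rim, leaning 20 degrees towards the holder's +x.
- driver_grip (a point): On the screwdriver's axis, in the middle of the handle, 48 from the origin towards the handle's end. Axes as the driver's.
- driver_tip (a point): End of the screwdriver's blade, 105 from the origin. Axes as the driver's.
- bin: Fixed open yellow bin, 200 (x) x 170 (y) x 60 high, walls and floor 5 thick. Origin: centre of its underside, on the bench; z up.
- oil_bottle: Bystander: white bottle with a red cap, 60 in diameter, 160 high, standing on the bench.
- housing: Bystander: open steel housing 110 x 80 x 55 high, standing on the bench.

How it is judged:
By the outcome, as a careful person would: the job done as asked, in the order asked, and still so for the second after the job is handed in, with the robot touching nothing.
It also fails if it takes over 72 s, if anything falls off the work surface, if the arm or the gripper's body presses on something with over 40 N, if the wrist force passes 120 N, or if a joint passes its speed limit or range.

### The arm

A 6-joint arm with a two-finger parallel gripper is mounted at the origin on the work surface. World frame = base frame: x ahead of the robot, y to its left, z up, the work surface at z = 0. Lengths are in mm, angles in rad, forces in N, time in s.
With the tool pointing down it reaches from about 400 to 825 mm from the base axis. Payload 7 kg.
Tool frame: the origin (TCP) lies at the very end of the fingers, on their centre line; the grasp point (between the pads) lies 19 mm behind it; z points along the fingers, y is the line along which they close (so a half turn about z gives the same grasp; the last joint's range is limited). The gripper opens to 88 mm and grips with 3 to 60 N. Pads are 19 mm wide; open, the fingers measure 130 mm over their backs; the gripper's body (78 mm by 193 mm) begins 47 mm behind the grasp point.
Start: joints at [1.531, 0.359, 0.012, 0, -1.224, -0.288], TCP at [217.332, 639.032, 226.561] pointing down, gripper open.
Joint ranges: [-3.07, 3.07], [-1.43, 2.12], [-1.02, 1.25], [-3.03, 1.67], [-3.05, -0], [-3.03, 3.03]. Speed limits (rad/s): [2.39, 2.39, 3.01, 3.14, 3.14, 3.14].

### API

Orientations are given as a unit quaternion [x, y, z, w].
In Python, from plant import bot gives the robot as it stands. Calls block until the motion is done:
- bot.move_ptp(position, orientation): joint-space move of the TCP to a pose.
- bot.line_to(position, velocity=150, ori=None): straight line of the TCP; ori=None keeps the orientation; velocity is the mean speed in mm/s.
- bot.move_joints(angles): joint-space move.
- bot.move_gripper(opening, force=None): finger opening in mm; force is the grip in N (None keeps the last); returns when the fingers have stopped.
- bot.pause(seconds).
- bot.solve_ik(position, orientation): joint angles nearest the present ones, or None.
- bot.read_state(): the state.
- bot.camera(name): name is "side" or "top"; returns the picture (384x512x3 uint8, red, green, blue); there is no depth.
- bot.get_calibration(name): a dict with "fx", "fy", "cx", "cy" (pixels), "view" (4x4, takes a point from world to camera coordinates). Camera axes: x right, y up, looking along -z (the intrinsics and any distortion apply to the point x, -y, -z); pixel columns grow to the right and rows downward; lengths in mm; the calibration is good to about 2 mm. A picture is of the moment at which its call begins. get_calibration takes no time and is no camera call.
A pose or a line that the arm cannot do raises bot.Unreachable and nothing moves.
- bot.close_job(): hands the job in; it is judged then, once.
The state is a dict: "t": time; "joint_pos": joint angles; "qvel": joint speeds; "tau": joint torques, N m; "tcp_pos": TCP position; "eef_rot": TCP orientation; "contact_force": force on the tool from outside, world axes, zero at the start; "moment": the same for the moment, N m; "width": finger opening in mm; "finger_force": force on a finger pad.
Only numpy, scipy, OpenCV 4.12 (cv2) and the standard library are available. Lean on these libraries where they do the work, as an engineer would, in place of code of your own. Each camera call takes 0.05 s, during which the arm holds its last target. There are 200 camera calls.

## Working session

There is one attempt and no reset: what is moved stays moved. The work goes in short steps, each a Python script; the robot and the scene stay as the last script left them, time stands still between calls to the robot, and variables do not carry over. Pictures are saved under pics/ and viewed, at most 10 in all, crops included, and the job is handed in when it is done.

```bash
ls; mkdir -p pics; python3 - <<'E'
from plant import bot
import cv2,numpy as np
for n in("side","top"):
    cv2.imwrite(f"pics/{n}0.png",cv2.resize(bot.camera(n)[:,:,::-1],(800,600),interpolation=cv2.INTER_CUBIC))
    c=bot.get_calibration(n);print({k:(np.round(v,4).tolist() if k=="view" else v) for k,v in c.items()})
s=bot.read_state();print(s)
E
```

```text
pics
{'fx': 443.56712870205166, 'fy': 443.56712870205166, 'cx': 261.040612849223, 'cy': 201.01012275179102, 'view': [[0.7947, -0.6069, 0.0139, -468.4917], [0.3574, 0.4863, 0.7973, -331.0082], [-0.4906, -0.6286, 0.6034, -974.409], [0.0, 0.0, 0.0, 1.0]]}
{'fx': 477.2806729127588, 'fy': 477.2806729127588, 'cx': 265.2745987771555, 'cy': 193.89554484624296, 'view': [[-0.0029, -0.9998, -0.0197, 36.8325], [0.9826, -0.0065, 0.1857, -588.9197], [-0.1858, -0.0188, 0.9824, -1164.3612], [0.0, 0.0, 0.0, 1.0]]}
{'t': 0.1, 'joint_pos': array([ 1.53110551e+00,  3.59328016e-01,  1.11776506e-02, -2.83844545e-04,
       -1.22410459e+00, -2.88091625e-01]), 'qvel': array([-0.00132386, -0.00165434,  0.00218591,  0.00033751,  0.00018707,
        0.00035092]), 'tau': array([-6.42896557e-04, -5.84163487e+01,  2.93753636e+01,  7.01544687e+00,
        1.01653661e-02, -5.69351960e-05]), 'tcp_pos': array([217.21203813, 638.65019318, 225.72440568]), 'eef_rot': array([ 9.86591712e-01, -1.63206140e-01, -4.20667242e-05,  7.40226803e-04]), 'contact_force': array([-0.10807775,  0.20295361, -0.19939272]), 'moment': array([ 0.05894912,  0.01334321, -0.04330553]), 'finger_force': 0.0, 'width': 87.51161104373503}
```

View pics/side0.png

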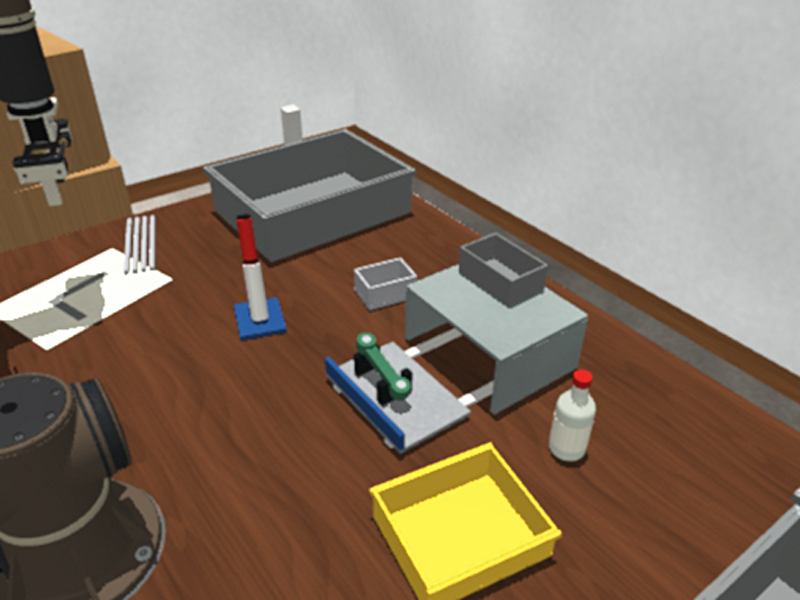

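View pics/top0.png

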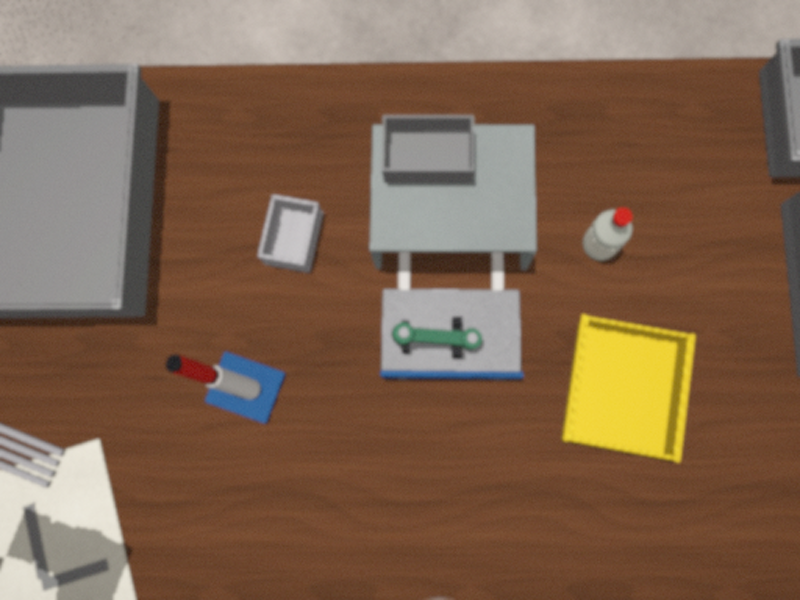

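The side view shows the lever on the tray at about (383,367), the driver in the tube at (247,245) to (258,315), and the bin centred near (465,520). The top view shows the tray at (382–522, 290–378), the lever bosses at (403,334) and (472,340), and the driver cap at (175,363). I'll enlarge both.

```bash
python3 - <<'E'
import cv2
from plant import bot
t=bot.camera("top")[:,:,::-1];s=bot.camera("side")[:,:,::-1]
a=cv2.resize(t[150:300,100:350],None,fx=3.2,fy=3.2,interpolation=cv2.INTER_CUBIC)
b=cv2.resize(s[130:300,145:345],None,fx=3.5,fy=3.5,interpolation=cv2.INTER_CUBIC)
cv2.imwrite("pics/topc.png",a);cv2.imwrite("pics/sidec.png",b)
E
```

```text
(no output)
```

View pics/topc.png

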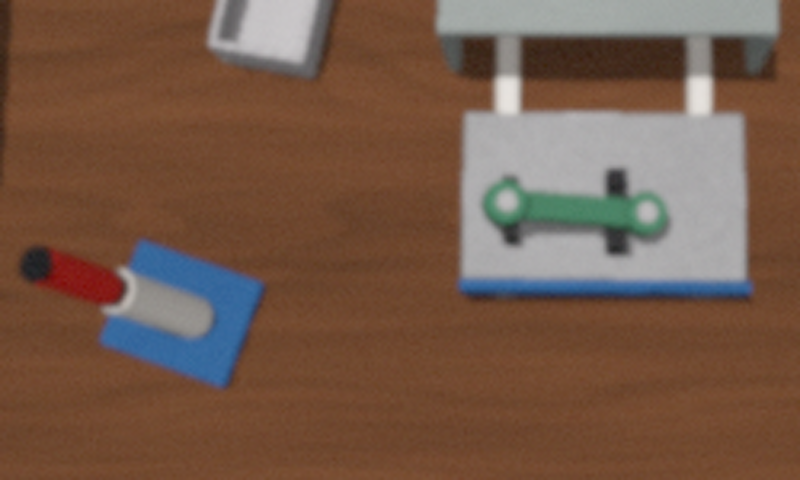

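View pics/sidec.png

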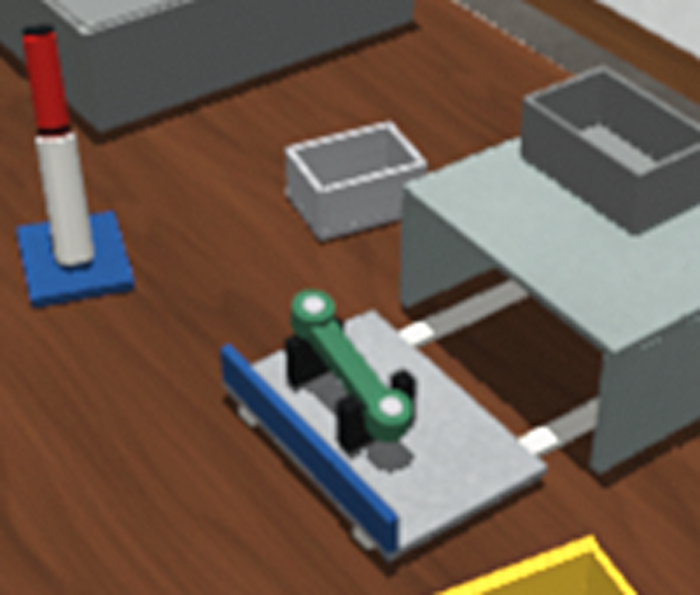

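Top crop (×3.2, offset 100,150): lever bosses at (506,202) and (647,213), plate rear corners at (464,112) and (744,112), handle end at (36,263), rim at (122,290). Side crop (×3.5, offset 145,130): bosses at (314,303) and (391,405), handle end at (39,29), rim at (56,134). The narrow rest is on the left (+y). Next I fit the poses.

```bash
cat > h.py <<'E'
import numpy as np
from plant import bot
from scipy.optimize import least_squares
def proj(n,P):
    c=bot.get_calibration(n);V=np.array(c["view"]);q=V[:3,:3]@np.asarray(P,float)+V[:3,3]
    return np.array([c["cx"]+c["fx"]*q[0]/-q[2],c["cy"]+c["fy"]*-q[1]/-q[2]])
def fit(obs,x0,show=True):
    """obs: (camera, pixel, local point); pose x,y,yaw"""
    def w(p,l):
        c,s=np.cos(p[2]),np.sin(p[2]);return [p[0]+c*l[0]-s*l[1],p[1]+s*l[0]+c*l[1],l[2]]
    f=lambda p:np.concatenate([proj(n,w(p,l))-u for n,u,l in obs])
    r=least_squares(f,x0,x_scale=[100,100,1],loss="soft_l1")
    if show: print(np.round(r.x,3),np.round(f(r.x).reshape(-1,2),1).tolist())
    return r.x
T=lambda u,v:("top",np.array([100+u/3.2-.35,150+v/3.2-.35]))
S=lambda u,v:("side",np.array([145+u/3.5-.35,130+v/3.5-.35]))
A=lambda n,u,v:(n,np.array([u,v])/1.5625-.2)
E
python3 - <<'E'
from h import *
s,c=np.sin(np.radians(20)),np.cos(np.radians(20))
print("holder");e=[40+95*s,0,121+95*c]
fit([(*T(36,263),e),(*S(39,29),e),(*T(122,290),[40,0,121]),(*S(56,134),[40,0,121])],[500,300,1.6])
print("foot corners only")
fit([(*T(138,240),[55,-45,12]),(*T(264,286),[-55,-45,12]),(*T(226,387),[-55,45,12]),(*T(101,344),[55,45,12])],[500,300,1.6])
print("bay")
fit([(*T(464,112),[-30,115,20]),(*T(744,112),[-30,-115,20]),(*T(459,280),[-180,115,52]),(*T(750,281),[-180,-115,52]),
 (*S(374,311),[-30,115,20]),(*S(546,467),[-30,-115,20]),(*S(222,348),[-190,115,52]),
 (*T(438,35),[0,130,125]),(*T(779,35),[0,-130,125]),(*S(403,185),[0,130,125]),(*S(607,352),[0,-130,125])],[700,0,0.])
print("lever")
L=fit([(*T(506,202),[56,0,88]),(*T(647,213),[-56,0,88]),(*S(314,303),[56,0,88]),(*S(391,405),[-56,0,88])],[600,0,1.57])
print("bin")
fit([(*A("top",583,316),[100,85,60]),(*A("top",695,333),[100,-85,60]),(*A("top",681,461),[-100,-85,60]),(*A("top",564,440),[-100,85,60]),
(*A("side",371,493),[-100,85,60]),(*A("side",490,447),[100,85,60]),(*A("side",558,535),[100,-85,60])],[500,-250,0])
E
```

```text
holder
[453.549 302.279   1.248] [[0.5, 0.1], [-0.0, -0.2], [-1.2, -0.0], [0.5, 0.9]]
foot corners only
[456.652 318.531   1.243] [[0.5, 0.1], [0.2, -1.0], [-0.1, 0.5], [-0.5, 0.2]]
bay
[ 6.55214e+02 -2.70490e+01 -2.00000e-02] [[0.3, -2.4], [-0.1, -1.3], [-0.4, 0.6], [0.1, 1.7], [1.7, -1.5], [2.8, -1.4], [-1.8, 0.0], [-0.1, 0.6], [0.2, 1.8], [-1.0, -0.1], [1.2, 0.3]]
lever
[531.221  -3.134   1.484] [[-0.2, -0.2], [1.0, 0.0], [0.0, 0.7], [-0.5, -5.0]]
bin
[ 4.48800e+02 -3.09504e+02 -1.80000e-01] [[2.3, 1.2], [-1.8, 1.9], [-1.8, 0.2], [3.5, 1.1], [0.9, -0.3], [0.8, -1.0], [0.5, -3.1]]
```

```bash
python3 - <<'E'
from h import *
def tri(a,b):
    f=lambda P:np.concatenate([proj(*[a[0],P])-a[1],proj(b[0],P)-b[1]])
    r=least_squares(f,[500,0,50]);return np.round(r.x,1),np.round(r.fun,1)
for k,a,b in [("bossL",T(506,202),S(314,303)),("bossR",T(647,213),S(391,405)),("bayL",T(438,35),S(403,185)),("bayR",T(779,35),S(607,352)),
 ("plateRL",T(464,112),S(374,311)),("plateRR",T(744,112),S(546,467)),("handleend",T(36,263),S(39,29)),("mouth",T(122,290),S(56,134)),("panelR",T(750,281),S(400,519)),("panelL",T(460,280),S(228,345))]: print(k,*tri(a,b))
c=["top","side"];B=np.array
def back(n,u,z):
    from numpy.linalg import solve
    f=lambda p:proj(n,[p[0],p[1],z])-u
    return np.round(least_squares(f,[500,0]).x,1)
print("cheeks z64: wide far-end/near-end, narrow")
for q in [(617,168),(617,254),(511,175),(511,245),(607,212),(628,212)]: print(q,back(*T(*q),64))
print("foot of tube z12",back(*T(212,325),12),back(*S(74,264),12))
E
```

```text
bossL [535.3  51.9  91.2] [ 0.  -0.1 -0.1  0. ]
bossR [529.2 -57.5  67.9] [-0.  0.  0. -0.]
bayL [660.1 102.5 123.9] [ 0.1 -0.2 -0.3  0.1]
bayR [ 654.6 -155.2  124.7] [-0.7  1.1  1.3 -0.3]
plateRL [621.8  89.4  16.3] [-0.  0.  0. -0.]
plateRR [ 617.6 -140.4   17.9] [-0.5  0.8  1.  -0.2]
handleend [477.1 372.6 208.8] [ 0. -0. -0.  0.]
mouth [464.8 335.8 127.1] [-0.2  0.3  0.5 -0. ]
panelR [ 477.  -138.5   48.4] [-0.1  0.2  0.2 -0. ]
panelL [478.7  90.   50.8] [-0.1  0.2  0.3 -0. ]
cheeks z64: wide far-end/near-end, narrow
(617, 168) [565.8 -34.8]
(617, 254) [497.6 -33.9]
(511, 175) [560.7  49. ]
(511, 245) [505.2  49. ]
(607, 212) [530.8 -26.4]
(628, 212) [530.7 -42.9]
foot of tube z12 [447.3 293.8] [449.3 304.7]
```

The lever is tilted: the right boss top is at 68 and the left at 91, so its right end has dropped into the wide notch. That matches the geometry (112·18/84 = 24). From the cheeks, wide_rest ≈ (532,-34.5) and narrow_rest ≈ (533,49), 83.5 apart. I'll check reachability before moving.

```bash
cat >> h.py <<'E'
from scipy.spatial.transform import Rotation as R
def ori(x,z):
    """quaternion with tool z along z, tool x as near x as it can be"""
    z=np.array(z,float);z/=np.linalg.norm(z);x=np.array(x,float);x-=z*(x@z);x/=np.linalg.norm(x)
    return R.from_matrix(np.c_[x,np.cross(z,x),z]).as_quat()
down=lambda a:ori([np.cos(a),np.sin(a),0],[0,0,-1])
YB=-0.017                       # bay yaw
HY=1.246; TL=np.radians(20)
D=np.array([np.sin(TL)*np.cos(HY),np.sin(TL)*np.sin(HY),np.cos(TL)])
M=np.array([466.3,340.2,121.])
G=M+48*D                        # driver_grip
E
python3 - <<'E'
from h import *
f=lambda p,q:(lambda r:None if r is None else np.round(r,2).tolist())(bot.solve_ik(list(p),list(q)))
for a in(1.516,-1.626):print("lever",a,f([532,-3,45],down(a)))
for a in(-.18,2.96):print("bin",a,f([449,-309,25],down(a)))
for s in(1,-1):
    for az in np.arange(-1.2,2.9,.4):
        h=np.array([np.cos(az),np.sin(az),-.4]);z=h-D*(h@D);z/=np.linalg.norm(z);q=ori(s*D,z)
        r=[f(G+19*z+o,q) for o in(0*z,-90*z,115*D)]
        if r[0]:print("driver",s,round(az,1),r)
    print("lay",s,f([532,-66,41],ori([0,-s,0],[0,0,-1])))
print("push",f([630,-25,28],ori([1,0,1],[1,0,-1])),f([440,-25,28],ori([1,0,1],[1,0,-1])),f([630,-25,28],ori([-1,0,-1],[1,0,-1])))
E
```

```text
lever 1.516 [0.36, 0.32, -0.53, 0.0, -0.73, 2.72]
lever -1.626 [0.36, 0.32, -0.53, 0.0, -0.73, -0.42]
bin -0.18 [-0.24, 0.37, -0.52, 0.0, -0.69, 1.63]
bin 2.96 [-0.24, 0.37, -0.52, 0.0, -0.69, -1.51]
driver 1 -1.2 [[1.34, 1.0, -0.43, 0.8, -1.9, -1.21], [1.43, 1.07, -0.27, 0.73, -1.98, -1.15], [1.32, 0.87, -0.38, 0.87, -2.02, -1.06]]
driver 1 -0.8 [[1.4, 0.84, -0.8, 1.11, -1.65, -1.3], [1.58, 0.88, -0.7, 0.94, -1.68, -1.24], [1.38, 0.68, -0.73, 1.16, -1.74, -1.09]]
driver 1 0.8 [[-0.0, 0.34, -0.83, -2.18, -0.99, -1.77], [-0.14, 0.13, -0.89, -1.95, -0.98, -1.96], [0.26, 0.01, -0.62, -1.99, -0.57, -2.32]]
driver 1 1.2 [[0.06, 0.34, -0.53, -1.67, -1.03, -2.31], [-0.09, 0.23, -0.57, -1.52, -1.13, -2.39], [0.23, 0.11, -0.42, -1.54, -0.89, -2.72]]
driver 1 1.6 [[0.11, 0.46, -0.29, -1.38, -1.29, -2.55], [-0.03, 0.42, -0.28, -1.28, -1.4, -2.58], [0.19, 0.29, -0.2, -1.35, -1.27, -2.83]]
driver 1 2.0 [[0.17, 0.62, -0.04, -1.22, -1.58, -2.67], [0.05, 0.62, 0.03, -1.15, -1.7, -2.71], [0.22, 0.48, 0.04, -1.25, -1.62, -2.9]]
driver 1 2.4 [[0.25, 0.78, 0.2, -1.13, -1.88, -2.76], [0.16, 0.82, 0.34, -
[... 759 characters left out ...]
 1.6 [[0.11, 0.46, -0.29, -1.38, -1.29, 0.6], [-0.03, 0.42, -0.28, -1.28, -1.4, 0.56], [0.19, 0.29, -0.2, -1.35, -1.27, 0.32]]
driver -1 2.0 [[0.17, 0.62, -0.04, -1.22, -1.58, 0.47], [0.05, 0.62, 0.03, -1.15, -1.7, 0.44], [0.22, 0.48, 0.04, -1.25, -1.62, 0.25]]
driver -1 2.4 [[0.25, 0.78, 0.2, -1.13, -1.88, 0.39], [0.16, 0.82, 0.34, -1.11, -2.0, 0.33], [0.28, 0.67, 0.29, -1.22, -1.94, 0.18]]
driver -1 2.8 [[0.35, 0.94, 0.44, -1.1, -2.19, 0.32], [0.27, 1.01, 0.65, -1.13, -2.31, 0.21], [0.35, 0.83, 0.53, -1.24, -2.26, 0.09]]
lay -1 [0.24, 0.33, -0.52, 0.0, -0.72, 2.9]
push [-0.27, 0.34, -0.55, -1.97, -0.21, -2.54] [-0.66, 0.2, -0.95, -2.04, -0.51, -2.11] [-0.27, 0.34, -0.55, -1.97, -0.21, 0.6]
```

```bash
python3 - <<'E'
from h import *
q=down(-1.626)
bot.move_gripper(50,25)
bot.line_to([217,639,330],300)
bot.move_ptp([532,-3,300],q)
bot.line_to([532,-3,110],250)
bot.line_to([532,-3,46],100)
bot.move_gripper(10,25)
s=bot.read_state();print(s["t"],s["width"],s["finger_force"],s["contact_force"],s["tcp_pos"])
bot.line_to([532,-3,180],150)
s=bot.read_state();print(s["t"],s["width"],s["finger_force"],s["contact_force"])
bot.move_ptp([449,-309,180],down(2.96))
bot.line_to([449,-309,25],200)
bot.move_gripper(55)
bot.line_to([449,-309,260],300)
s=bot.read_state();print(s["t"],s["width"],s["contact_force"])
import cv2
a=cv2.resize(bot.camera("top")[150:300,210:460,::-1],None,fx=3.2,fy=3.2,interpolation=cv2.INTER_CUBIC);cv2.imwrite("pics/top2.png",a)
a=cv2.resize(bot.camera("side")[200:300,200:330,::-1],None,fx=5,fy=5,interpolation=cv2.INTER_CUBIC);cv2.imwrite("pics/side2.png",a)
E
```

```text
6.325 21.724516338559443 24.999354779720306 [0.39590687 0.4962703  2.28650087] [532.33980883  -2.93663486  46.27915872]
7.3667 21.811211619293434 24.998526871204376 [-1.07559879  0.16460292 -2.97926631]
11.2 55.28243876335816 [-0.28837174  0.3525076   0.22097038]
```

View pics/top2.png

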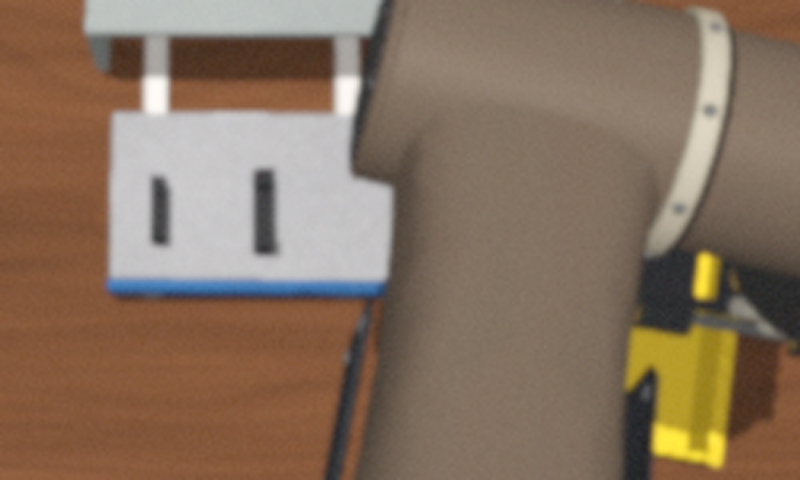

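View pics/side2.png

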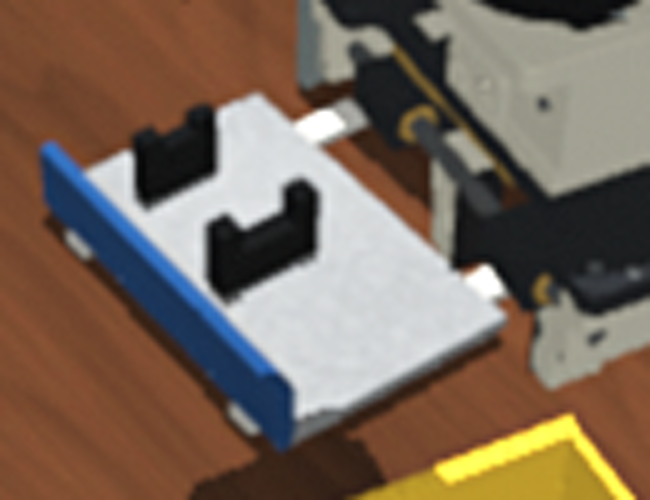

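The tray is empty and has not moved. In the top crop (offset 210,150, ×3.2) the wide rest spans (264, 168–254) and the narrow one (160, 176–244). In the side crop (offset 200,200, ×5) the wide cheek tops are at about (225,222) and (300,187), and the narrow ones at (150,135) and (200,113). I'll fit the rests and then draw the driver.

```bash
python3 - <<'E'
from h import *
t=lambda u,v:("top",np.array([210+u/3.2-.35,150+v/3.2-.35]))
s=lambda u,v:("side",np.array([200+u/5-.4,200+v/5-.4]))
# local frame: wide rest origin; cheek centres at +-25 / +-18, far edges +32/+25
fit([(*t(264,169),[32,0,64]),(*t(160,177),[25,84,64]),(*s(225,222),[-25,0,64]),(*s(300,187),[25,0,64]),(*s(150,135),[-18,84,64]),(*s(200,113),[18,84,64])],[532,-34,0])
z=np.array([0,1,-.4]);z-=D*(z@D);z/=np.linalg.norm(z);q=ori(D,z)
P=G+19*z
bot.move_gripper(60,30)
bot.line_to([449,-200,300],300)
bot.move_ptp(P-110*z,q)
bot.line_to(P,150)
print("at",bot.read_state()["contact_force"])
bot.move_gripper(20,30)
a=bot.read_state();print(a["t"],a["width"],a["finger_force"],a["contact_force"],a["tcp_pos"]-P)
import cv2
cv2.imwrite("pics/side3.png",cv2.resize(bot.camera("side")[100:230,120:270,::-1],None,fx=4,fy=4,interpolation=cv2.INTER_CUBIC))
E
```

```text
[ 5.33276e+02 -3.38600e+01 -1.40000e-02] [[0.1, -0.1], [-0.6, -0.1], [-0.1, 0.7], [0.2, 0.2], [-0.5, 0.2], [0.3, -0.3]]
at [-0.44678976 -0.97210783 -0.22070161]
15.4333 27.53487560709435 29.98400241136551 [ 0.16224181 -0.81850675  0.56251122] [ 0.08968217 -0.04508669  0.03353735]
```

View pics/side3.png

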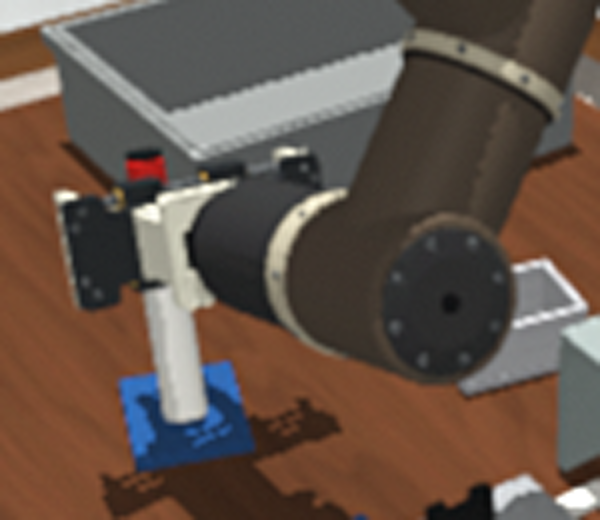

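Rest fit residuals are 0.7 px or less: wide_rest (533.3,-33.9), yaw -0.014. The picture shows the handle between the fingers at about (150,190), and a width of 27.5 matches the 28 handle. Draw it out and bring it over the rests.

```bash
cat >> h.py <<'E'
W=np.array([533.3,-33.9,60.]); YB=-0.014
by=np.array([-np.sin(YB),np.cos(YB),0]); bx=np.array([np.cos(YB),np.sin(YB),0])
qlay=ori(-by,[0,0,-1])
lay=W+(16-48)*by+[0,0,-19]      # TCP with the driver in the rests
E
python3 - <<'E'
from h import *
s0=bot.read_state();p=s0["tcp_pos"]
bot.line_to(p+20*D,60); a=bot.read_state();print(a["width"],a["contact_force"])
bot.line_to(p+125*D,150); a=bot.read_state();print(a["width"],a["contact_force"],a["t"])
bot.line_to(lay+[0,60,190],150,ori=qlay)
bot.line_to(lay+[0,0,50],120)
bot.pause(.3);a=bot.read_state();print(a["t"],a["width"],a["contact_force"],a["moment"],a["tcp_pos"]-lay)
import cv2
cv2.imwrite("pics/side4.png",cv2.resize(bot.camera("side")[180:300,190:340,::-1],None,fx=5,fy=5,interpolation=cv2.INTER_CUBIC))
E
```

```text
27.00544878916199 [-0.13785755 -0.18299782 -0.51017517]
27.267110998648118 [ 0.02367713 -0.63979554 -0.64858871] 16.8167Traceback (most recent call last):
  File "<stdin>", line 5, in <module>
plant.Unreachable: the arm cannot follow that straight line within its joint ranges
```

```bash
python3 - <<'E'
from h import *
P=lay+[-20,100,240]
j=bot.solve_ik(list(P),list(qlay));print(np.round(bot.read_state()["joint_pos"],2),np.round(j,2))
bot.move_ptp(P,qlay)
bot.line_to(lay+[0,0,120],250)
bot.line_to(lay+[0,0,40],150)
bot.pause(.3);a=bot.read_state();print(a["t"],a["width"],a["contact_force"],a["moment"],a["tcp_pos"]-lay)
import cv2
cv2.imwrite("pics/side4.png",cv2.resize(bot.camera("side")[180:300,190:340,::-1],None,fx=5,fy=5,interpolation=cv2.INTER_CUBIC))
E
```

```text
[ 0.2   0.27 -0.21 -1.36 -1.24 -2.84] [ 0.45  0.06 -0.25  0.   -1.26 -0.46]
20.6333 27.180829802061876 [-0.20831827 -0.35896098 -1.57277225] [ 1.40694477e-02  6.62624206e-05 -2.50179407e-02] [ 0.43648462  0.08476784 40.77580684]
```

View pics/side4.png

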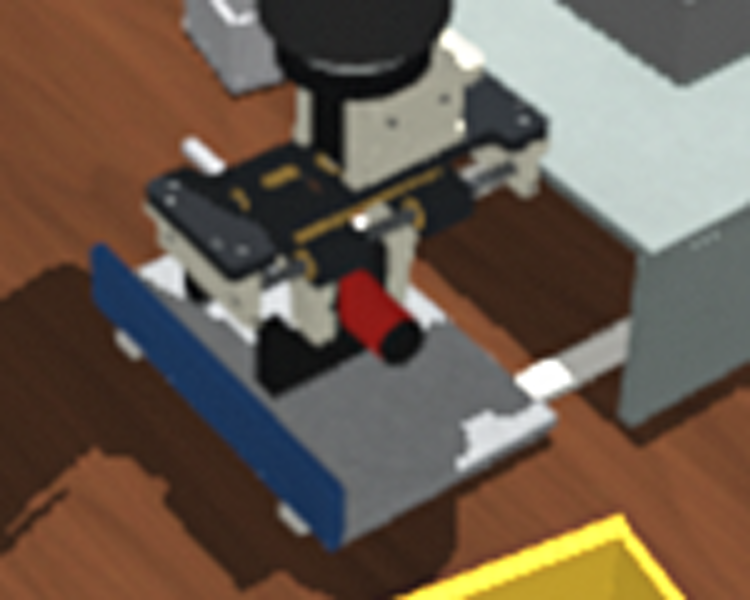

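The driver is held about level over the rests: handle end at (400,342), blade tip at about (185,143) in the crop (offset 190,180, ×5). Compare with the predicted positions.

```bash
python3 - <<'E'
from h import *
g=bot.read_state()["tcp_pos"]+[0,0,19]
for k,l in(("end",-47),("tip",153)):
    for dz in(-8,0,8):
        u=proj("side",g+l*by+[0,0,dz]);print(k,dz,np.round((u+.4-[190,180])*5))
E
```

```text
end -8 [406. 351.]
end 0 [407. 339.]
end 8 [407. 327.]
tip -8 [187. 149.]
tip 0 [187. 138.]
tip 8 [186. 126.]
```

Prediction and picture agree to about 1 px. Lower in small steps watching the force, release, back off and check.

```bash
python3 - <<'E'
from h import *
q0=bot.read_state()["contact_force"]
for dz in(10,6,4,2.5,1,0):
    bot.line_to(lay+[0,0,dz-.6],60)
    a=bot.read_state();f=a["contact_force"]-q0;print(dz,np.round(f,1),np.round(a["tcp_pos"]-lay,1))
    if f[2]>4:break
bot.move_gripper(42)
bot.pause(.2);p=bot.read_state()["tcp_pos"]
bot.line_to(p+[0,0,100],200)
bot.line_to([380,-60,260],300)
print(bot.read_state()["t"])
import cv2
a=cv2.resize(bot.camera("side")[200:300,210:330,::-1],None,fx=4,fy=4,interpolation=cv2.INTER_CUBIC)
b=cv2.resize(bot.camera("top")[170:300,210:460,::-1],(480,250),interpolation=cv2.INTER_CUBIC)
c=np.vstack([np.pad(a,((0,0),(0,0),(0,0)))[:340],b]);cv2.imwrite("pics/both5.png",c)
E
```

```text
10 [1.3 0.1 1. ] [ 0.  -0.   9.2]
6 [ 0.8 -0.   1.3] [-0.   0.   5.4]
4 [ 1.  -0.4  0.9] [0.2 0.1 3.5]
2.5 [ 0.  -1.4  8.7] [ 0.3 -0.2  2.6]
24.2667
```

View pics/both5.png

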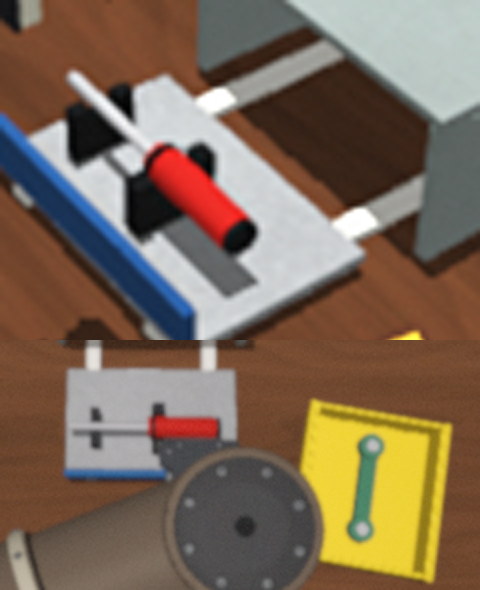

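The driver lies in both rests, blade in the narrow one at (95,430) of the composite, and its tip and handle end are inside the plate's edges. The lever is in the bin at (365,485). Next I check the tilted push pose.

```bash
python3 - <<'E'
from h import *
for t in(25,30,35,40):
  for sg in(1,-1):
    t_=np.radians(t);z=np.sin(t_)*bx-[0,0,np.cos(t_)];q=ori(sg*bx,z)
    c=np.array([440,-23.4,28])
    r=[bot.solve_ik(list(c+s*bx),list(q)) for s in(0,100,195)]
    print(t,sg,[None if k is None else np.round(k,2).tolist() for k in r])
E
```

```text
25 1 [None, None, None]
25 -1 [None, None, None]
30 1 [None, None, None]
30 -1 [None, None, None]
35 1 [None, None, None]
35 -1 [None, None, None]
40 1 [[-0.18, 0.09, -0.8, -1.66, -0.11, -2.93], None, None]
40 -1 [[-0.18, 0.09, -0.8, -1.66, -0.11, 0.22], None, None]
```

```bash
python3 - <<'E'
from h import *
for t in(10,15,18,45,50,55,60):
  for az in(-30,0,30):
    t_=np.radians(t);a=np.radians(az)+YB;h=np.array([np.cos(a),np.sin(a),0]);z=np.sin(t_)*h-[0,0,np.cos(t_)];q=ori(-bx,z)
    c=np.array([440,-23.4,28])
    r=[bot.solve_ik(list(c+s*bx+[0,0,0]),list(q)) for s in(0,100,195)]
    if sum(k is None for k in r)<2: print(t,az,[None if k is None else np.round(k,2).tolist() for k in r])
E
```

```text
10 -30 [None, [0.4, 0.29, -0.79, 0.35, -0.42, -2.3], [0.34, 0.41, -0.55, 0.27, -0.51, -2.15]]
10 0 [[0.46, 0.13, -0.99, 0.26, -0.31, -2.29], [0.36, 0.28, -0.74, 0.16, -0.4, -2.09], [0.3, 0.4, -0.51, 0.11, -0.5, -1.97]]
10 30 [[0.37, 0.15, -0.84, -0.06, -0.41, -1.91], [0.29, 0.29, -0.61, -0.08, -0.5, -1.81], [0.24, 0.42, -0.4, -0.08, -0.59, -1.76]]
15 -30 [None, [0.32, 0.25, -0.99, 0.9, -0.25, -2.75], [0.33, 0.38, -0.73, 0.6, -0.36, -2.46]]
15 0 [None, [0.33, 0.24, -0.94, 0.53, -0.17, -2.43], [0.31, 0.37, -0.64, 0.26, -0.32, -2.13]]
15 30 [[0.36, 0.13, -0.87, -0.13, -0.32, -1.84], [0.27, 0.27, -0.64, -0.16, -0.41, -1.73], [0.21, 0.39, -0.44, -0.16, -0.5, -1.69]]
18 30 [[0.34, 0.12, -0.88, -0.2, -0.27, -1.76], [0.25, 0.26, -0.65, -0.23, -0.36, -1.66], [0.2, 0.38, -0.45, -0.22, -0.45, -1.62]]
45 0 [[-0.68, 0.21, -0.97, -2.08, -0.52, 1.07], [-0.47, 0.28, -0.78, -2.15, -0.38, 0.95], [-0.28, 0.34, -0.54, -2.0, -0.2, 0.62]]
45 30 [[-0.51, 0.24, -0.72, -1.4, -0.66, -0.04], [-0.36, 0.31, -0.55, -1.37, -0.58, -0.22], [-0.25, 0.4, -0.39, -1.3, -0.53, -0.41]]
50 0 [None, [-0.64, 0.39, -0.93, -2.34, -0.68, 1.34], [-0.48, 0.42, -0.72, -2.38, -0.52, 1.19]]
50 30 [[-0.66, 0.32, -0.74, -1.5, -0.79, 0.16], [-0.49, 0.37, -0.58, -1.51, -0.7, -0.02], [-0.37, 0.43, -0.41, -1.47, -0.63, -0.2]]
55 30 [[-0.79, 0.43, -0.76, -1.56, -0.91, 0.31], [-0.6, 0.44, -0.61, -1.61, -0.83, 0.13], [-0.47, 0.49, -0.44, -1.6, -0.75, -0.04]]
60 30 [[-0.89, 0.54, -0.78, -1.59, -1.02, 0.43], [-0.69, 0.53, -0.63, -1.68, -0.95, 0.24], [-0.55, 0.55, -0.47, -1.7, -0.87, 0.07]]
```

```bash
cat >> h.py <<'E'
_a=np.radians(30)+YB; zp=np.array([np.cos(_a),np.sin(_a),-1])/2**.5
_b=np.radians(15)+YB; qp=ori([-np.cos(_b),-np.sin(_b),0],zp)
c0=np.array([438,-23.4+12,30.])
E
python3 - <<'E'
from h import *
for s in(0,60,120,200): print(bot.solve_ik(list(c0+s*bx),list(qp)))
bot.move_gripper(0,30)
bot.move_ptp(c0+[-20,0,120],qp)
a=bot.read_state();print(a["t"],a["tcp_pos"])
bot.line_to(c0,150)
f0=bot.read_state()["contact_force"]
for s in(8,14,20,26,32,40):
    bot.line_to(c0+s*bx,50);f=(bot.read_state()["contact_force"]-f0)@bx;print(s,round(f,1))
print(bot.read_state()["t"])
import cv2
a=cv2.resize(bot.camera("side")[180:310,180:330,::-1],None,fx=4.5,fy=4.5,interpolation=cv2.INTER_CUBIC);cv2.imwrite("pics/side6.png",a)
E
```

```text
[-0.48534945  0.22503432 -0.73038299 -1.41397923 -0.64405121  0.27060202]
[-0.38952811  0.27033404 -0.63308018 -1.40603214 -0.59572725  0.1665132 ]
[-0.31028767  0.31943032 -0.53189772 -1.37396404 -0.55520979  0.05566431]
[-0.22406187  0.38942461 -0.39345605 -1.30120556 -0.5134858  -0.10188191]
26.125 [418.41482602 -11.64489331 150.6148025 ]
8 1.2
14 0.4
20 0.9
26 1.2
32 1.0
40 0.2
28.7667
```

View pics/side6.png

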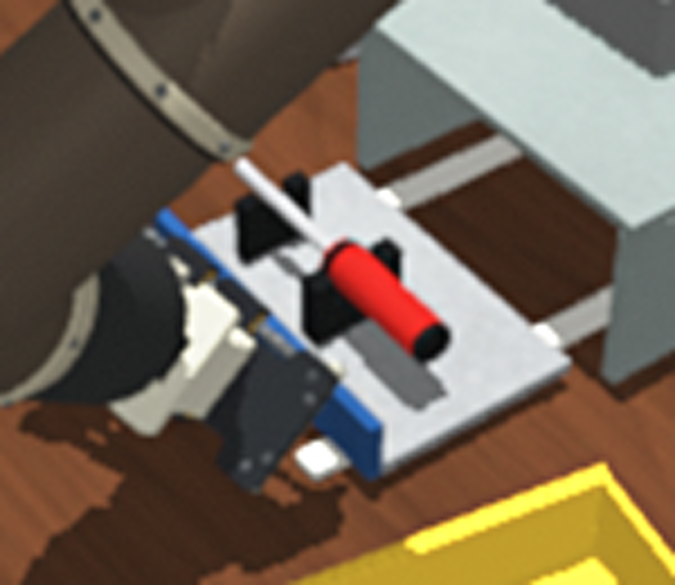

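The tray is moving, with about 20 mm of rail showing in front of it at (320,455), and the driver still lies in its rests. I'll go on to the stop under force watch.

```bash
python3 - <<'E'
from h import *
f0=bot.read_state()["contact_force"]
F=lambda:(bot.read_state()["contact_force"]-f0)
for s in(80,120,160,178): bot.line_to(c0+s*bx,70);print(s,np.round(F(),1))
for s in np.arange(180,206,1.5):
    bot.line_to(c0+s*bx,20);f=F();p=(bot.read_state()["tcp_pos"]-c0)@bx;print(s,round(p,1),np.round(f,1))
    if f@bx<-12: break
bot.pause(.2);print(np.round(F(),1),bot.read_state()["t"])
E
```

```text
80 [-0.7  1.   1.3]
120 [ 0.2  0.6 -0. ]
160 [-0.1  0.8  0.3]
178 [-1.1  0.5  0.3]
180.0 179.8 [-0.6  0.1  1.4]
181.5 181.3 [-1.8 -0.4  0.4]
183.0 183.1 [-2.1  0.7 -0.1]
184.5 184.6 [-1.6  0.9  0.1]
186.0 186.1 [-0.9  0.6 -0.5]
187.5 187.6 [-1.3  0.8  0.1]
189.0 189.1 [-0.7  0.3 -0.7]
190.5 190.6 [-1.  -0.2  0.2]
192.0 192.1 [-1.5  1.1  0.6]
193.5 192.6 [-6.7 -0.1  3.5]
195.0 192.9 [-13.7  -1.6   9.1]
[-12.9  -2.8   8.7] 34.35
```

It reached a firm stop at 192.6, which matches the expected 190–194. Back off, then check numerically, since the picture budget is used up.

```bash
python3 - <<'E'
from h import *
import cv2
bot.line_to(c0+120*bx,150)
bot.line_to(c0+[0,0,120],200)
bot.move_ptp([300,-330,330],down(-1.9))
print(bot.read_state()["t"])
for n in("side","top"):
    m=bot.camera(n);h=cv2.cvtColor(m,cv2.COLOR_RGB2HSV)
    red=((h[...,0]<6)|(h[...,0]>174))&(h[...,1]>190)&(h[...,2]>90)
    blue=(abs(h[...,0].astype(int)-109)<10)&(h[...,1]>150)
    for k,b in(("red",red),("blue",blue)):
        nl,_,st,ce=cv2.connectedComponentsWithStats(b.astype(np.uint8))
        print(n,k,[(np.round(ce[i]).tolist(),st[i,:5].tolist()) for i in range(1,nl) if st[i,4]>15])
    w=W+170*bx; t0=w-65*bx
    print(" exp handle mid",np.round(proj(n,w-31*by+[0,0,8])),"panel ends top",[np.round(proj(n,[*(t0+o*by)[:2],52])) for o in(124,-106)])
E
```

```text
37.4333
side red [([372.0, 242.0], [367, 236, 12, 12, 119])]
side blue [([166.0, 205.0], [150, 191, 33, 26, 472]), ([288.0, 237.0], [282, 233, 13, 9, 78]), ([302.0, 252.0], [292, 246, 18, 14, 97])]
 exp handle mid [308. 222.] panel ends top [array([257., 207.]), array([308., 251.])]
top red [([398.0, 138.0], [394, 133, 10, 11, 82])]
top blue [([289.0, 174.0], [246, 173, 86, 5, 324]), ([160.0, 249.0], [133, 227, 48, 42, 769])]
 exp handle mid [304. 149.] panel ends top [array([244., 175.]), array([333., 175.])]
```

The panel is at home (rows 173–177, expected 175). The arm hides part of the side view, so I move it clear and look for the shaded handle and blade.

```bash
python3 - <<'E'
from h import *
import cv2
bot.line_to([330,-250,380],300)
bot.move_joints([1.531,0.1,0.012,0,-1.3,-0.288])
s=bot.read_state();print(s["t"],s["tcp_pos"])
m=bot.camera("side").astype(int)
w=W+170*bx
for o in range(-79,125,12):
    for dz in(0,):
        u=proj("side",w+o*by+[0,0,dz]).round().astype(int);print(o,u,m[u[1],u[0]])
r=(m[...,0]>2.2*m[...,1]+10)&(m[...,0]>2.2*m[...,2]+10);ys,xs=np.nonzero(r[190:270,240:340]);print(len(xs),xs.mean()+240 if len(xs) else 0,ys.mean()+190 if len(xs) else 0)
for o in(-130,0,130):print("roof edge",proj("side",[*(w-(65-20)*bx+ (o+8.5)*by)[:2],125]))
E
```

```text
40.9583 [215.85561034 582.07628998 385.09712087]
-79 [320 233] [78 86 84]
-67 [317 231] [111  67  64]
-55 [314 229] [124  25  23]
-43 [311 226] [112  37  35]
-31 [308 224] [119  29  26]
-19 [305 222] [121  24  20]
-7 [303 220] [120  30  28]
5 [300 218] [122  24  22]
17 [297 215] [49 34 34]
29 [294 213] [108 110 111]
41 [292 211] [104 106 107]
53 [289 209] [111 112 113]
65 [286 207] [112 112 113]
77 [284 205] [110 111 113]
89 [281 203] [112 112 114]
101 [279 201] [109 110 112]
113 [276 199] [112 112 114]
104 306.0480769230769 224.73076923076923
roof edge [320.47413654 229.89178976]
roof edge [287.89258216 204.40069994]
roof edge [259.49168201 182.1804618 ]
```

The red handle lies along the expected axis from -67 to +5 and the grey blade follows it from +29 to +113, so the driver is still in its rests. Hand in.

```bash
python3 -c "
from plant import bot
print(bot.close_job())"
```

```text
the job is handed in; nothing more can be done
None
```

The job was handed in with the robot clear of the work at about 41 s of the 72 s allowed: the lever is in the yellow bin, the screwdriver lies in its two rests, and the tray is pushed home against its stop.

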